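# Gauge the slot depth and record it

## Task

Check the depth of the milled slot in the aluminium block: lift the depth gauge out of its rest, push its sprung probe into the slot until the base bar sits flat across the block, and press it home for half a second with about 10 N on the bar, never more than 20 N. Let go and leave the gauge standing there with its base flat, then move the record slide to the tick for the depth that the gauge shows. Do not disturb the beaker or the small bottle.

Things in the scene. Friction and masses are not known exactly. Their poses are not given: they have to be found in the camera images.
- gauge: Depth gauge, loose, about 205 g, upright in its rest. Origin: centre of the underside of its base bar, z up. Steel base bar 22 (x) x 66 (y) x 10 mm high; on it a black grip 24 x 24 mm, z = 10 to 62 mm (hold at z = 42), white tick plate on -x. Stem disc on top, at z = 69 mm, rises up to 20 mm as the probe is pushed in. Its weight cannot push the probe in, but keeps it seated once pressed home.
- probe (a joint): How far the sprung probe is pushed into the gauge, m: 0 = fully out (24 mm below the base bar), at most 0.020. With the base flat on the block and the tip on the slot's floor, the slot depth is 24 mm less this value.
- probe_tip (a point): Tip of the gauge's steel probe, 6 mm across with a round end, straight down from the bar's centre; free, it sticks out 24 mm below the bar. A spring resists it with about 3 to 5 N and pushes it out again when the gauge is lifted.
- gauge_rest: Fixed grey plastic rest 50 x 50 x 34 mm high in which the gauge stands at the start, base bar on its top, probe in a round 12 mm hole 30 mm deep in its middle. Origin: centre of its underside.
- slot_block: Fixed aluminium block 100 (x) x 80 (y) mm on a thin dark foot, with a stiff ground steel top plate that is shimmed up by feel: its flat top is 40 to 43 mm above the block's origin (centre of the underside), not told. In the top, centred, a blind slot 50 (x) x 8 mm (y), sharp edged, 11.5 to 19 mm deep, not told. The gauge's bar (y) goes across the slot (block y).
- record_base: Fixed aluminium track of the record slide, 40 (x) x 170 (y) x 14 mm high, with a white tick strip along its -x side: 13 ticks 10 mm apart, every fourth longer. Origin: centre of its underside; the slide moves along its y.
- record_top (a point): Centre of the top of the record slide's grey grip, a block 28 (x) x 20 (y) x 40 mm high with a small pointer towards the ticks; this point is 54 mm above the bench, and the track's top 14 mm.
- record (a joint): Record slide's position along the track's +y, m, 0 to 0.12 (0: pointer on the first tick). First tick = slot depth 8 mm, each 10 mm tick 1 mm more: position = 10 x (depth - 8 mm). Starts near 0, moves with about 1.5 N, stays where left.
- beaker: Glass beaker, 53 mm across, 69 mm high; bystander. Origin: centre of its underside.
- ink_bottle: Small glass bottle with screw cap, 42 mm across, 77 mm high; bystander. Origin: centre of its underside.
Mind the look-alikes: they are no part of the job. Of the things that look like the gauge, the middle-sized one is meant.

How it is judged:
By the outcome, as a careful person would: the job done as asked, in the order asked, and still so for the second after the job is handed in, with the robot touching nothing.
It also fails if it takes over 56 s, if anything falls off the work surface, if the arm or the gripper's body presses on something with over 40 N, if the wrist force passes 120 N, or if a joint passes its speed limit or range.

## Robot

A 7-joint arm with a two-finger parallel gripper is mounted at the origin on a cart in front of the work surface, level with it; the furniture and walls round the work are solid. World frame = base frame: x ahead of the robot, y to its left, z up, the work surface at z = 0. Lengths are in m, angles in degrees, forces in N, time in s.
With the tool pointing down it reaches from about 0.35 to 0.775 m from the base axis. Payload 3.1 kg.
Tool frame: the origin (TCP) lies on the centre line of the jaws, within the pads' length; the fingertips stand 17 mm ahead of it and the grasp point (between the pads) lies 2 mm behind it (robot.tip_reach is the distance from the TCP to the fingertips, in m); z points along the fingers, y is the line along which they close (so a half turn about z gives the same grasp; the last joint's range is limited). The gripper opens to 85 mm and grips with 20 to 120 N. Pads are 22 mm wide; open, the fingers measure 114 mm over their backs; the gripper's body (76 mm by 85 mm) begins 54 mm behind the grasp point. The pads swing forward as they close: fully open they stand 13 mm farther back than shut.
Start: joints at [67.053, 17.813, 0.802, 86.603, -0.252, 75.585, -1.558], TCP at [0.193, -0.515, 0.248] pointing down, gripper open.
Joint ranges: [-154.91, 154.91], [-16.99, 109.72], [-72.82, 74.43], [7.12, 147.25], [-82.49, 262.49], [11.32, 116.49], [-174.64, 174.64]. Speed limits (degrees/s): [159.86, 159.86, 180, 180, 180, 180, 180].

## Interface

Orientations are given as [roll, pitch, yaw] about the fixed x, y, z axes, in that order (R = Rz(yaw) Ry(pitch) Rx(roll)).
In Python, from station import robot, fingers, vision, workorder, recognise gives the robot as it stands. Calls block until the motion is done:
- robot.move_to(position, orientation): joint-space move of the TCP to a pose.
- robot.line_to(position, orientation=None, velocity=0.15, f_stop=None): straight line of the TCP; orientation=None keeps the orientation; velocity is the mean speed in m/s. With f_stop (N) it stops when the force on the tool has changed by that much, and returns True; else False.
- robot.move_j(angles): joint-space move.
- fingers.gripper_to(opening, force=None): opening from 0.0 (shut) to 1.0 (fully open); force is the grip in N (None keeps the last); returns when the fingers have stopped.
- robot.pause(seconds).
- robot.inverse_kinematics(position, orientation): joint angles nearest the present ones, or None.
- vision.grab_frame(name): name is "scene" or "top" or "wrist"; returns the picture (384x512x3 uint8, red, green, blue); there is no depth.
- vision.calibration(name): a dict with "mtx" (3x3 intrinsics, pixels), "extrinsics" (4x4, takes a point from world to camera coordinates); the wrist camera has in their place "T_tool_cam" (4x4, takes a point from camera to tool coordinates, whose origin is the TCP and whose axes are the flange's). Camera axes: x right, y up, looking along -z (the intrinsics and any distortion apply to the point x, -y, -z); pixel columns grow to the right and rows downward; lengths in m; the calibration is good to about 2 mm. A picture is of the moment at which its call begins: read the wrist's pose just before it. calibration takes no time and is no camera call.
A pose or a line that the arm cannot do raises robot.PlanningError and nothing moves.
- workorder.close_job(): hands the job in; it is judged then, once.
Trained networks look in the newest picture that a camera, given by its name, has taken for a name from the list of things; names that differ only in an ending like _2 or _b are one class to them, and where a whole thing is asked for, a point or a joint stands for the part that bears it (a point fixed in the world has none). Each returns a list of dicts, best first, with "p" (0 to 1); they miss things now and then, are a little off and sometimes report something else, mostly with a low value. They report only what shows in the picture. A call takes as long as a camera call. They do not tell look-alikes from the thing itself.
- recognise(label, camera): "rect" ([centre column, centre row, width, height] in pixels, round what is visible of it).
Readings, each from a call of its own:
- robot.current_time_s(): time.
- robot.current_joint_positions(): joint angles.
- robot.current_dq(): joint speeds.
- robot.current_joint_torque(): joint torques, N m.
- robot.current_tool_pos(): TCP position.
- robot.current_eef_rot(): TCP orientation.
- robot.current_contact_force(): force on the tool from outside, world axes, zero at the start.
- robot.current_torque(): the same for the moment, N m.
- robot.current_finger_gap(): opening from 0.0 (shut) to 1.0 (fully open).
- robot.current_gripper_force(): force on a finger pad.
Only numpy, scipy, OpenCV 4.12 (cv2) and the standard library are available. Lean on these libraries where they do the work, as an engineer would, in place of code of your own. Each camera call takes 0.05 s, during which the arm holds its last target. There are 200 camera calls.

## Working session

There is one attempt and no reset: what is moved stays moved. The work goes in short steps, each a Python script; the robot and the scene stay as the last script left them, time stands still between calls to the robot, and variables do not carry over. Pictures are saved under pics/ and viewed, at most 10 in all, crops included, and the job is handed in when it is done.

```bash
mkdir -p pics; ls; python3 - <<'E'
from station import robot, fingers, vision, workorder, recognise
import cv2, numpy as np
for n in ("scene","top"):
    im=vision.grab_frame(n); cv2.imwrite(f"pics/{n}0.png",cv2.resize(im[:,:,::-1],None,fx=1.5,fy=1.5,interpolation=cv2.INTER_CUBIC))
    c=vision.calibration(n); print(n,{k:np.round(v,3).tolist() for k,v in c.items()})
    for l in ("gauge","gauge_rest","slot_block","record_base","record_top","beaker","ink_bottle"):
        print(l,[(np.round(d["rect"]).tolist(),round(d["p"],2)) for d in recognise(l,n)])
print({k:np.round(v,3).tolist() for k,v in vision.calibration("wrist").items()})
print(robot.current_time_s(),robot.tip_reach,robot.current_tool_pos(),robot.current_eef_rot())
E
```

```text
pics
scene {'mtx': [[449.247, 0.0, 251.512], [0.0, 449.247, 192.023], [0.0, 0.0, 1.0]], 'extrinsics': [[-0.823, -0.568, -0.023, 0.596], [0.284, -0.445, 0.849, -0.043], [-0.492, 0.692, 0.528, -1.308], [0.0, 0.0, 0.0, 1.0]]}
gauge [([263.0, 194.0, 14.0, 28.0], 0.84), ([196.0, 271.0, 32.0, 48.0], 0.73), ([253.0, 180.0, 15.0, 19.0], 0.69)]
gauge_rest [([266.0, 206.0, 21.0, 17.0], 0.58)]
slot_block []
record_base [([256.0, 167.0, 42.0, 31.0], 0.67)]
record_top [([264.0, 155.0, 7.0, 15.0], 0.52)]
beaker [([314.0, 205.0, 16.0, 14.0], 0.49)]
ink_bottle [([205.0, 198.0, 16.0, 31.0], 0.53)]
top {'mtx': [[433.4, 0.0, 250.045], [0.0, 433.4, 192.744], [0.0, 0.0, 1.0]], 'extrinsics': [[-0.045, -0.999, 0.001, 0.385], [0.971, -0.043, 0.233, -0.491], [-0.233, 0.011, 0.972, -1.018], [0.0, 0.0, 0.0, 1.0]]}
gauge [([123.0, 237.0, 38.0, 20.0], 0.88), ([273.0, 207.0, 26.0, 14.0], 0.65), ([297.0, 179.0, 19.0, 16.0], 0.64)]
gauge_rest [([273.0, 213.0, 27.0, 24.0], 0.63)]
slot_block []
record_base [([340.0, 154.0, 62.0, 30.0], 0.94)]
record_top []
beaker [([313.0, 258.0, 20.0, 19.0], 0.83), ([362.0, 149.0, 9.0, 16.0], 0.65)]
ink_bottle [([239.0, 155.0, 19.0, 21.0], 0.61)]
{'mtx': [[309.263, 0.0, 255.862], [0.0, 309.263, 192.755], [0.0, 0.0, 1.0]], 'T_tool_cam': [[0.001, 0.963, 0.27, 0.068], [1.0, -0.001, 0.0, -0.001], [0.001, 0.27, -0.963, -0.125], [0.0, 0.0, 0.0, 1.0]]}
0.8 0.017 [ 0.19319347 -0.51498115  0.24832235] [ 1.79996202e+02 -3.82173756e-04  2.05655460e+01]
```

View pics/scene0.png

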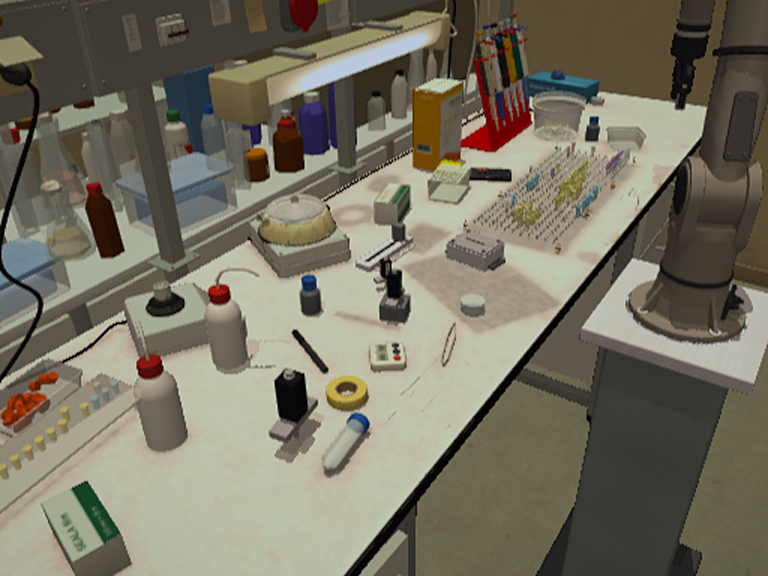

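View pics/top0.png

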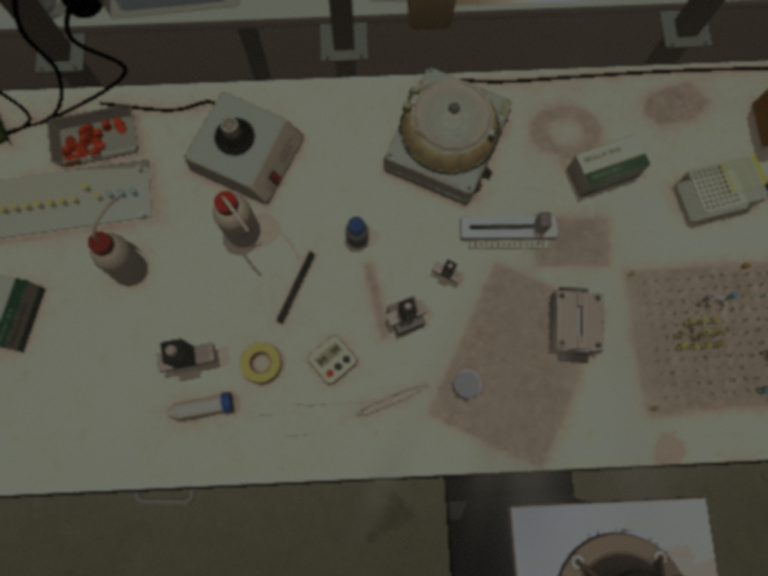

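```bash
cat > h.py <<'E'
from station import robot, fingers, vision, workorder, recognise
import cv2, numpy as np
from scipy.spatial.transform import Rotation as R
def cam(name, pose=None):
    """K, world->cam (opencv axes)"""
    c=vision.calibration(name); K=np.array(c["mtx"])
    if name=="wrist":
        T=np.eye(4); T[:3,:3]=R.from_euler("xyz",pose[1],degrees=True).as_matrix(); T[:3,3]=pose[0]
        E=np.linalg.inv(T@np.array(c["T_tool_cam"]))
    else: E=np.array(c["extrinsics"])
    return K, np.diag([1,-1,-1,1])@E
def p2w(C,uv,z):
    K,E=C; d=E[:3,:3].T@np.linalg.solve(K,[uv[0],uv[1],1]); o=-E[:3,:3].T@E[:3,3]
    return o+d*(z-o[2])/d[2]
def w2p(C,p):
    K,E=C; q=K@(E[:3,:3]@np.asarray(p)+E[:3,3]); return q[:2]/q[2]
def pose(): return np.array(robot.current_tool_pos()),np.array(robot.current_eef_rot())
def wrist(fn,scale=1.5):
    p=pose(); im=vision.grab_frame("wrist"); np.savez(f"pics/{fn}.npz",im=im,p=p[0],r=p[1])
    cv2.imwrite(f"pics/{fn}.png",cv2.resize(im[:,:,::-1],None,fx=scale,fy=scale,interpolation=cv2.INTER_CUBIC))
    return im,p
E
python3 - <<'E'
from h import *
C=cam("top")
for n,uv,z in (("gauge",(406,303),.103),("rest",(406,318),.034),("block",(578,321),.041),("slide",(543,219),.054),("trackL",(461,228),.014),("trackR",(557,228),.014),("ink",(357,226),.077),("beaker",(467,380),.069),("beaker low",(467,384),.01),("small",(449,266),.07)):
    print(n,p2w(C,np.array(uv)/1.5,z).round(3))
for p in ((.5,.1,.3),(.5,-.1,.3)):
    for yaw in (0,90,-90,180): print(p,yaw,robot.inverse_kinematics(p,[180,0,yaw]))
E
```

```text
gauge [0.472 0.315 0.103]
rest [0.461 0.313 0.034]
block [0.442 0.028 0.041]
slide [0.618 0.071 0.054]
trackL [0.622 0.205 0.014]
trackR [0.614 0.036 0.014]
ink [0.612 0.388 0.077]
beaker [0.35  0.224 0.069]
beaker low [0.349 0.216 0.01 ]
small [0.538 0.239 0.07 ]
(0.5, 0.1, 0.3) 0 [  25.50509758   17.86165984  -50.56389869   85.7605653    13.81163218
   82.88050089 -115.40930662]
(0.5, 0.1, 0.3) 90 [ 26.34782343  18.20949097 -51.8689341   85.7349918   14.33846726
  83.00558356 -25.8660565 ]
(0.5, 0.1, 0.3) -90 [ 32.14842611  21.35878696 -61.66306833  85.56782736  18.79554711
  84.23867569 150.26450319]
(0.5, 0.1, 0.3) 180 [ 27.14327779  18.55797476 -53.12212363  85.71113821  14.85798457
  83.13312722  63.68343262]
(0.5, -0.1, 0.3) 0 [ 28.30639885  13.23270543 -23.44440634  86.43473847   5.28452338
  81.42703341 -85.37033581]
(0.5, -0.1, 0.3) 90 [ 36.18596944  14.49725283 -33.67835548  86.15225867   8.06269158
  81.7854482    2.19821872]
(0.5, -0.1, 0.3) -90 [  21.47926795   12.49833962  -14.86305507   86.68979407    3.21988996
   81.2311778  -173.53800616]
(0.5, -0.1, 0.3) 180 [ 39.32069397  15.16811403 -37.90109047  86.04460517   9.34144616
  81.98722347  91.08636752]
```

```bash
python3 - <<'E'
from h import *
robot.move_j([-20,17.8,0.8,86.6,-.25,75.6,50])
print(pose())
robot.move_to([.465,.313,.30],[180,0,180]); print(robot.current_joint_positions(),robot.current_time_s())
im,p=wrist("w1")
for l in ("gauge","gauge_rest","ink_bottle","beaker"): print(l,[(np.round(d["rect"]).tolist(),round(d["p"],2)) for d in recognise(l,"wrist")])
E
```

```text
(array([0.52461924, 0.16494507, 0.24844319]), array([-1.79965128e+02,  2.82572679e-02,  1.59029360e+02]))
[-30.68857086  18.15767706  -6.76864008  79.04619677   2.21440902
  82.94398011  52.54297412] 4.1833
gauge [([255.0, 167.0, 58.0, 40.0], 0.83), ([203.0, 215.0, 40.0, 34.0], 0.75)]
gauge_rest [([254.0, 160.0, 52.0, 48.0], 0.89)]
ink_bottle [([311.0, 270.0, 37.0, 49.0], 0.93), ([256.0, 159.0, 51.0, 48.0], 0.18)]
beaker [([178.0, 66.0, 42.0, 44.0], 0.95)]
```

View pics/w1.png

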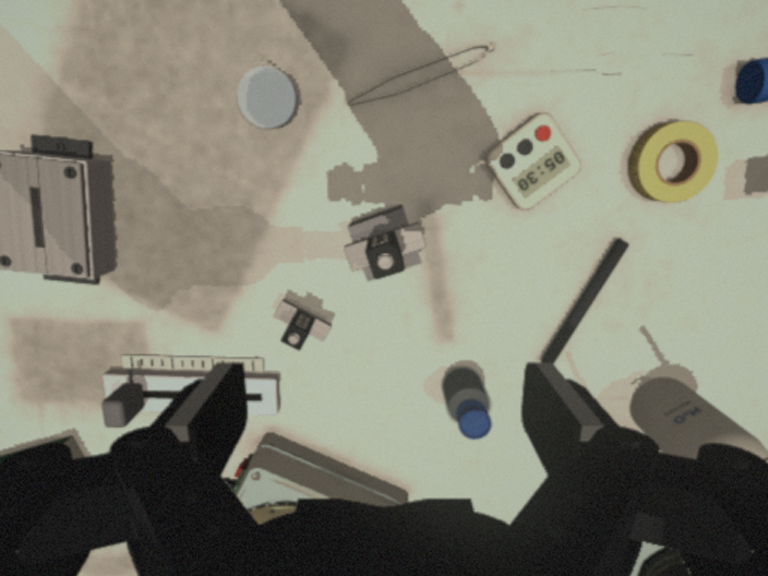

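```bash
python3 - <<'E'
from h import *
d=np.load("pics/w1.npz"); C=cam("wrist",(d["p"],d["r"]))
g=lambda uv,z:p2w(C,np.array(uv)/1.5,z)
print("disc",g((386,261),.103),"bar",g((347,260),.044),g((424,237),.044),"block",g((37,217),.041), "beaker",g((266,97),.06),"ink",g((474,420),.077))
x=g((386,261),.103)
robot.move_to([x[0],x[1],.25],[180,0,180+16.6]); 
im,p=wrist("w2"); print(robot.current_time_s(),w2p(cam("wrist",p),x)*1.5)
cv2.imwrite("pics/w2c.png",cv2.resize(im[60:310,130:380,::-1],None,fx=2.4,fy=2.4,interpolation=cv2.INTER_CUBIC))
E
```

```text
disc [0.46675817 0.31427186 0.103     ] bar [0.4787241  0.28177796 0.044     ] [0.45931115 0.34593757 0.044     ] block [0.44307301 0.02656422 0.041     ] beaker [0.35333757 0.22642012 0.06      ] ink [0.61004393 0.38903993 0.077     ]
4.85 [384.11753779 277.74033128]
```

View pics/w2c.png

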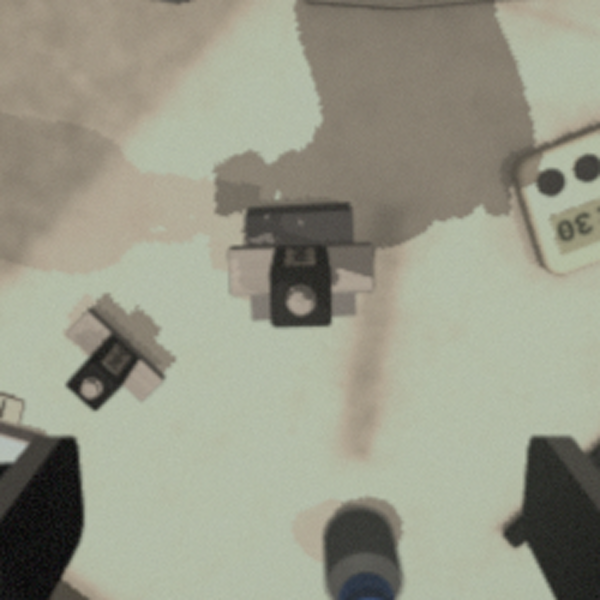

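```bash
python3 - <<'E'
from h import *
out=[]
robot.move_to([.443,.027,.20],[180,0,180]); out.append(wrist("b1")[0])
robot.move_to([.443,.027,.20],[180,0,0]); out.append(wrist("b2")[0])
robot.move_to([.60,.11,.22],[180,0,0]); out.append(wrist("t1")[0])
print(robot.current_time_s(),robot.current_joint_positions())
f=np.hstack([cv2.resize(i[60:360,106:406,::-1],None,fx=2.6,fy=2.6)[:590,190:590] for i in out[:2]])
print(f.shape)
cv2.imwrite("pics/bb.png",f); 
E
```

```text
8.9417 [-34.44480986  28.33104772  34.31896098  80.193095   -15.9863692
  76.33856346 -89.58459717]
(590, 800, 3)
```

View pics/bb.png

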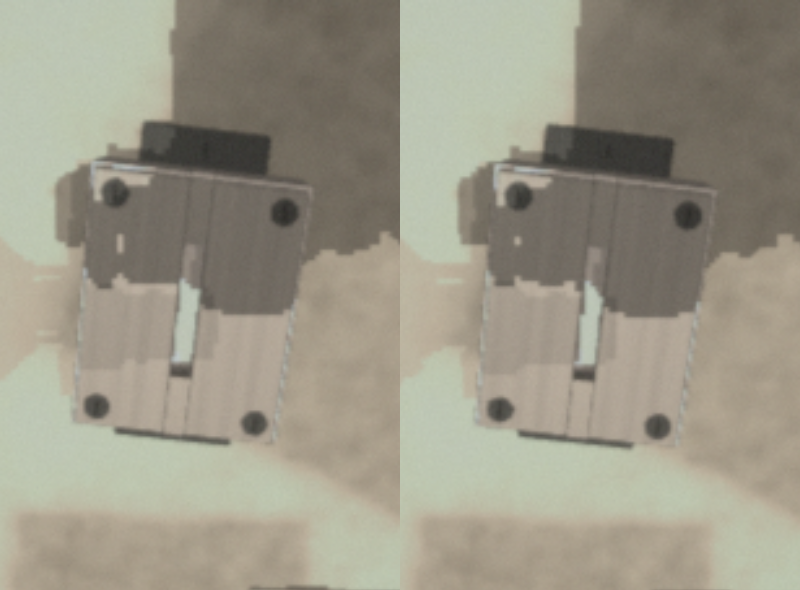

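View pics/t1.png

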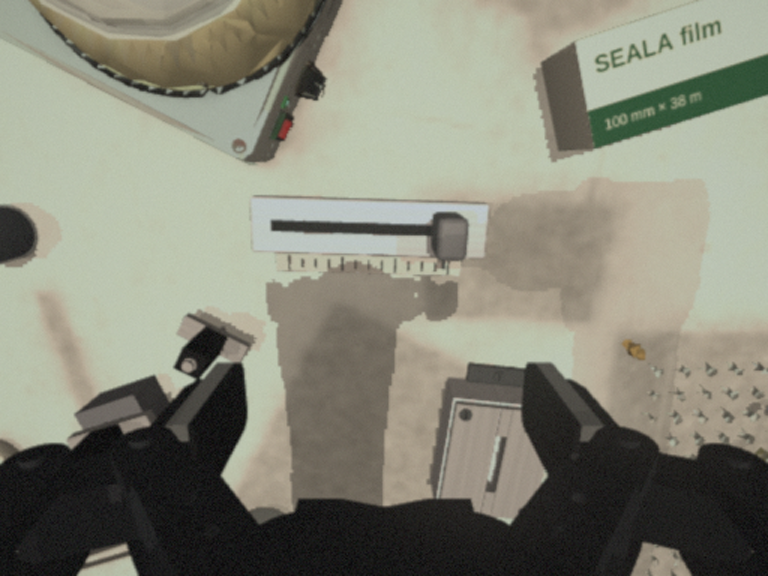

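```bash
python3 - <<'E'
from h import *
f=lambda u,v,o: (np.array([u-o+190,v])/2.6+[106,60]+ -0.3)
P={"b1":[(94,162),(312,188),(272,441),(76,420)],"b2":[(496,165),(715,190),(677,444),(479,423)]}
S={"b1":[(115,193),(285,212),(255,423),(96,406)],"b2":[(519,196),(688,215),(657,426),(500,409)]}
for k,o in (("b1",0),("b2",400)):
    d=np.load(f"pics/{k}.npz"); print(k,d["p"],d["r"]); C=cam("wrist",(d["p"],d["r"]))
    for Q in (P,S):
        w=np.array([p2w(C,f(u,v,o),.0415)[:2] for u,v in Q[k]])
        print(w.round(4).tolist(),"c",w.mean(0).round(4),"sides",[round(float(np.linalg.norm(w[i]-w[i-1])),4) for i in range(4)],"ang",[np.degrees(np.arctan2(*(w[i]-w[j])[::-1])).round(1) for i,j in((1,0),(2,3),(3,0),(2,1))])
d=np.load("pics/t1.npz");C=cam("wrist",(d["p"],d["r"])); g=lambda u,v,z:p2w(C,(u/1.5-.2,v/1.5-.2),z).round(4)
print(d["p"],d["r"])
print("track corners",[g(*q,.014).tolist() for q in ((252,196),(488,204),(487,257),(252,249))])
print("slide top",[g(*q,.054).tolist() for q in ((432,213),(465,213),(467,248),(436,248))],"pointer",g(446,263,.014), "ticks",g(290,262,.014),g(434,266,.014),g(448,266,.014))
E
```

```text
b1 [0.44395367 0.02902508 0.20072955] [ 1.79924045e+02  1.18236094e-01 -1.79832873e+02]
[[0.39, -0.0086], [0.3986, 0.0671], [0.4934, 0.0558], [0.4851, -0.0185]] c [0.4418 0.024 ] sides [0.0956, 0.0761, 0.0955, 0.0747] ang [np.float64(83.5), np.float64(83.6), np.float64(-5.9), np.float64(-6.8)]
[[0.4006, -0.0016], [0.407, 0.0579], [0.4861, 0.0491], [0.4795, -0.0107]] c [0.4433 0.0237] sides [0.0795, 0.0599, 0.0797, 0.0602] ang [np.float64(83.9), np.float64(83.7), np.float64(-6.6), np.float64(-6.3)]
b2 [0.44329153 0.02800403 0.20002308] [ 1.79990308e+02  8.39495563e-03 -1.79882219e+02]
[[0.39, -0.009], [0.3983, 0.0669], [0.4934, 0.0564], [0.4851, -0.0185]] c [0.4417 0.0239] sides [0.0955, 0.0764, 0.0956, 0.0753] ang [np.float64(83.8), np.float64(83.7), np.float64(-5.7), np.float64(-6.3)]
[[0.4006, -0.0013], [0.407, 0.0578], [0.4861, 0.0486], [0.4794, -0.0104]] c [0.4433 0.0237] sides [0.0794, 0.0595, 0.0796, 0.0594] ang [np.float64(83.8), np.float64(83.6), np.float64(-6.6), np.float64(-6.6)]
[0.59991885 0.10970674 0.2199736 ] [ 1.79996592e+02  8.97430489e-03 -1.18741817e-02]
track corners [[0.6432, 0.2034, 0.014], [0.6378, 0.0373, 0.014], [0.5997, 0.0357, 0.014], [0.6055, 0.2063, 0.014]]
slide top [[0.6359, 0.0807, 0.054], [0.6359, 0.0601, 0.054], [0.6138, 0.0578, 0.054], [0.6138, 0.0775, 0.054]] pointer [0.5952 0.0654 0.014 ] ticks [0.5959 0.1793 0.014 ] [0.593  0.0741 0.014 ] [0.593  0.0638 0.014 ]
```

```bash
python3 - <<'E'
from h import *
print(pose(),robot.current_time_s())
robot.move_to([.443,.024,.20],[180,0,-6.4]); robot.pause(.3)
print(pose(),robot.current_time_s())
im,p=wrist("b3"); cv2.imwrite("pics/b3c.png",cv2.resize(im[60:300,136:376,::-1],None,fx=2.5,fy=2.5))
E
```

```text
(array([0.59991713, 0.10975904, 0.22000657]), array([-1.79996982e+02,  6.52639161e-03, -1.30038751e-02])) 8.9417
(array([0.44396929, 0.02436053, 0.20008778]), array([ 1.79948648e+02, -3.72196220e-02, -6.35534204e+00])) 9.9917
```

View pics/b3c.png

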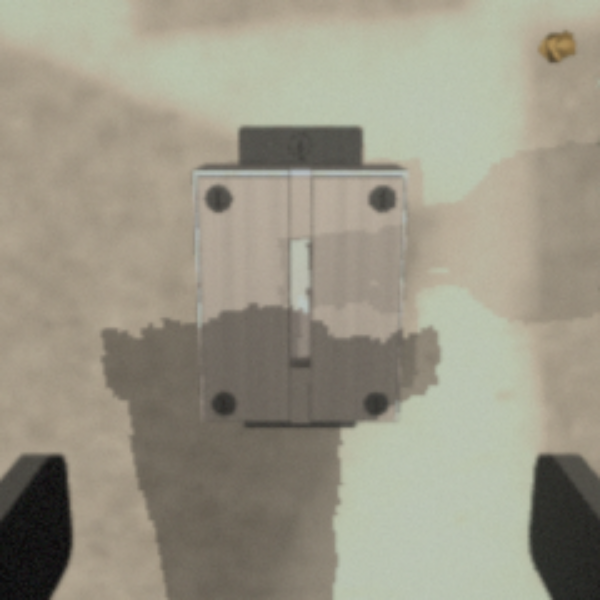

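```bash
python3 - <<'E'
from h import *
d=np.load("pics/b3.npz"); C=cam("wrist",(d["p"],d["r"]))
f=lambda u,v:(u/2.5+136-.3,v/2.5+60-.3)
w=np.array([p2w(C,f(u,v),.0415)[:2] for u,v in [(218,199),(382,199),(376,404),(224,404)]])
print(w.round(4).tolist(),w.mean(0)); 
print([p2w(C,f(*q),.0415).round(4) for q in ((301,238),(300,366))])
E
```

```text
[[0.4862, 0.0506], [0.4796, -0.0088], [0.4005, 0.0001], [0.4071, 0.0593]] [0.44334707 0.02528603]
[array([0.4687, 0.0221, 0.0415]), array([0.4194, 0.0279, 0.0415])]
```

```bash
cat >> h.py <<'E'
def goto(p,rpy=None,tol=.0004,v=.1,n=3):
    """line_to with correction of the steady error; returns residual"""
    p=np.array(p,float); cmd=p.copy()
    for i in range(n):
        robot.line_to(list(cmd),rpy,velocity=v if i==0 else .05); robot.pause(.15)
        e=p-pose()[0]
        if np.abs(e).max()<tol: break
        cmd+=e
    return e
E
python3 - <<'E'
from h import *
yaw=198-360; y=np.radians(18); g=np.array([.4668,.3143])+.0008*np.array([-np.sin(y),np.cos(y)])
robot.line_to([.443,.024,.24],velocity=.2)
robot.move_to([*g,.20],[180,0,yaw]); fingers.gripper_to(.65)
print(pose(),robot.current_time_s())
robot.line_to([*g,.12],[180,0,yaw],velocity=.15)
print(goto([*g,.074],[180,0,yaw]),pose(),robot.current_contact_force())
fingers.gripper_to(0,60); print(robot.current_finger_gap(),robot.current_gripper_force(),robot.current_contact_force(),robot.current_time_s())
robot.pause(.2)
robot.line_to([*g,.16],velocity=.12); robot.pause(.2)
print(pose(),robot.current_finger_gap(),robot.current_contact_force(),robot.current_torque(),robot.current_time_s())
E
```

```text
(array([0.46651155, 0.31506551, 0.1999982 ]), array([-1.79991316e+02,  4.24255641e-04, -1.61999775e+02])) 12.9667
[ 7.36395425e-05 -2.53651830e-05  9.89474275e-05] (array([0.46647915, 0.31508621, 0.07390105]), array([ 1.79998476e+02, -3.57789192e-04, -1.61999964e+02])) [-0.55441982 -0.69628697  0.68835602]
0.2780287383214302 59.19144809246063 [ 0.08930167 -0.07361506  1.58023078] 15.5917
(array([0.46617424, 0.31458325, 0.15903177]), array([-1.79971540e+02, -1.01509282e-01, -1.61996660e+02])) 0.27156069686288137 [ 0.07549406  0.06155432 -1.52743365] [ 0.00413924 -0.00335101 -0.05133654] 16.8583
```

```bash
python3 - <<'E'
from h import *
S=[.4433,.0245]; o=[180,0,173.65]
robot.move_to([*S,.16],o)
print(goto([*S,.114],o),pose(),robot.current_time_s())
f0=robot.current_contact_force(); print("free",f0)
hit=robot.line_to([*S,.098],velocity=.03,f_stop=2.0)
print(hit,pose()[0],robot.current_contact_force(),robot.current_time_s())
if not hit:
    hit=robot.line_to([*S,.083],velocity=.015,f_stop=1.5)
    print(hit,pose(),robot.current_contact_force()); robot.pause(.2)
    print(pose()[0],robot.current_contact_force(),robot.current_time_s())
E
```

```text
[ 5.80128783e-05 -7.54558539e-05  1.14384955e-04] (array([0.44324199, 0.02457546, 0.11388562]), array([-1.79999235e+02, -1.74673981e-03,  1.73653140e+02])) 19.5417
free [-0.9788712  -0.21353392 -2.16549916]
False [0.44333175 0.02458359 0.09794757] [ 0.21342794  0.08273412 -2.67197511] 20.225
True (array([0.44325694, 0.02441263, 0.09001634]), array([ 1.79990863e+02, -5.84056359e-03,  1.73649364e+02])) [ 1.6590704  -0.89125665  0.44083463]
[0.44315376 0.02437943 0.09000151] [ 0.97117069 -0.0787972   1.50097622] 21.025
```

```bash
cat >> h.py <<'E'
def rd():
    f=[]; z=[]
    for _ in range(4): robot.pause(.03); f.append(robot.current_contact_force()[2]); z.append(pose()[0][2])
    return round(1000*np.mean(z),2),round(float(np.mean(f)),2)
E
python3 - <<'E'
from h import *
S=[.4433,.0245]
for z in (.0915,.0912,.0909,.0906,.0903,.0900,.0895,.0885,.086):
    robot.line_to([*S,z],velocity=.02); print(z,rd())
hit=robot.line_to([*S,.0775],velocity=.01,f_stop=4); print(hit,rd(),pose(),robot.current_time_s())
E
```

```text
0.0915 (np.float64(91.02), -1.89)
0.0912 (np.float64(91.16), -1.68)
0.0909 (np.float64(90.9), -1.85)
0.0906 (np.float64(90.59), -2.35)
0.0903 (np.float64(90.34), -1.91)
0.09 (np.float64(90.12), 0.14)
0.0895 (np.float64(89.62), 1.08)
0.0885 (np.float64(88.48), 0.49)
0.086 (np.float64(85.85), -0.25)
True (np.float64(80.21), 4.35) (array([0.44336186, 0.02450142, 0.08021238]), array([-1.79967477e+02, -1.26026979e-01,  1.73631201e+02])) 25.2583
```

```bash
python3 - <<'E'
from h import *
S=[.4433,.0245]; z=.0800
o=rd(); print(o)
for i in range(30):
    if o[1]>8.5: d=.00006
    else: d=.00025
    if o[1]>11: break
    z-=d; robot.line_to([*S,z],velocity=.02); o=rd(); print(round(z,5),o)
t=robot.current_time_s(); L=[]
while robot.current_time_s()-t<.75: L.append(rd()[1])
print(L,o,pose(),robot.current_time_s(),robot.current_torque())
E
```

```text
(np.float64(80.21), 5.19)
0.07975 (np.float64(80.21), 8.08)
0.0795 (np.float64(80.2), 10.14)
0.07944 (np.float64(80.2), 10.69)
0.07938 (np.float64(80.19), 11.23)
[11.45, 11.63, 11.37, 11.55, 11.46, 11.29] (np.float64(80.19), 11.23) (array([0.44343533, 0.02454031, 0.08018778]), array([-179.90184944,   -0.18095704,  173.63277831])) 27.725 [-0.05695586  0.52294519  0.00366496]
```

```bash
python3 - <<'E'
from h import *
S=[.4433,.0245]
robot.line_to([*S,.0800],velocity=.02); print(rd())
robot.line_to([*S,.0802],velocity=.02); print(rd())
fingers.gripper_to(.6); print(pose()[0],robot.current_contact_force(),robot.current_time_s())
robot.line_to([*S,.14],velocity=.08); robot.line_to([*S,.22],velocity=.2); robot.pause(.2)
im,p=wrist("r1"); print(robot.current_time_s(),robot.current_contact_force())
C=cam("wrist",p)
for pu in (0,.005,.01,.015): print(pu,(w2p(C,[*(np.array(S)+[-.0000,-.0008]),.0402+.069+pu])-[150,50])*2.6)
cv2.imwrite("pics/r1c.png",cv2.resize(im[50:280,150:380,::-1],None,fx=2.6,fy=2.6,interpolation=cv2.INTER_CUBIC))
E
```

```text
(np.float64(80.21), 6.18)
(np.float64(80.22), 4.62)
[0.44289447 0.02437638 0.07984386] [ 0.37652881 -0.29096452  0.20981767] 28.875
30.575 [-0.60782336  0.90087189  0.49580441]
0 [271.36542474 386.31473601]
0.005 [271.2819746  391.04072461]
0.01 [271.1951065  395.96028019]
0.015 [271.10460608 401.08554355]
```

View pics/r1c.png

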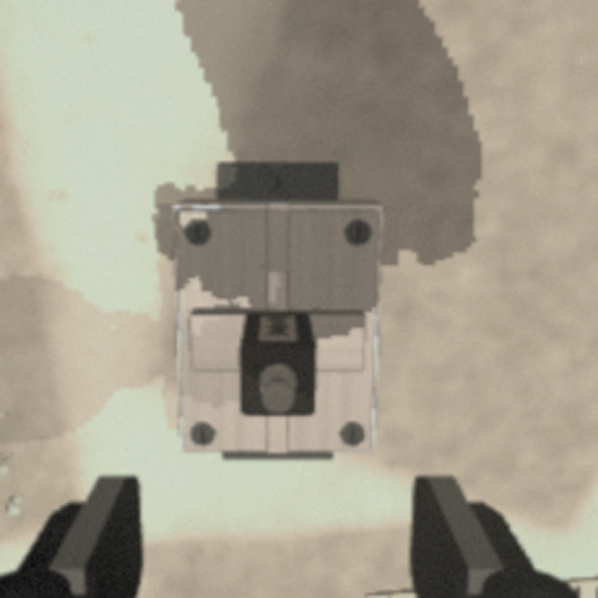

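```bash
python3 - <<'E'
from h import *
o=[180,0,178.1]; X,Y=.6215,.0675; u=np.array([np.sin(np.radians(1.9)),np.cos(np.radians(1.9))])
robot.move_to([X,Y,.14],o); print(pose()[0],robot.current_time_s())
print(goto([X,Y,.042],o,tol=.0006),robot.current_contact_force())
fingers.gripper_to(0,30); robot.pause(.1)
print("grip",pose(),robot.current_finger_gap(),robot.current_contact_force(),robot.current_time_s())
p=pose()[0]
q=p.copy(); q[:2]-=.015*u
hit=robot.line_to(list(q),velocity=.03,f_stop=7); print(hit,pose()[0],robot.current_contact_force(),robot.current_time_s())
robot.pause(.1); z=pose()[0]; print(z,robot.current_contact_force())
E
```

```text
[0.62086408 0.06775693 0.14028258] 31.3917
[ 4.53938369e-05 -2.44691165e-05  2.88113700e-05] [0.16281138 0.52706109 0.29214243]
grip (array([0.62144059, 0.06737427, 0.04204609]), array([-1.79984688e+02, -3.64483517e-03,  1.78097586e+02])) 0.2295263968862287 [-0.28655124 -0.09418571  1.28115145] 33.95
True [0.62124803 0.06058406 0.04206985] [0.60581    0.12047084 4.38740535] 34.3333
[0.62120465 0.06062138 0.04201746] [ 0.4290564  -0.70188222  4.43286709]
```

```bash
python3 - <<'E'
from h import *
u=np.array([np.sin(np.radians(1.9)),np.cos(np.radians(1.9))])
q=pose()[0]
for d in (.0015,.003,.0045):
    r=q.copy(); r[:2]-=d*u
    h=robot.line_to(list(r),velocity=.01,f_stop=10); print(d,h,pose()[0],robot.current_contact_force())
    if h: break
print(robot.current_finger_gap(),robot.current_time_s())
E
```

```text
0.0015 False [0.62121176 0.06047481 0.04205567] [1.17213854 3.11356465 1.4407913 ]
0.003 False [0.62121132 0.06038886 0.04209075] [ 2.09923343  6.56994649 -0.841454  ]
0.0045 False [0.62119488 0.06031142 0.04208473] [ 2.94866041  8.41571634 -0.32519352]
0.22795528991840036 35.425
```

```bash
python3 - <<'E'
from h import *
u=np.array([np.sin(np.radians(1.9)),np.cos(np.radians(1.9))])
t=np.array([.6212,.0605])+.060*u
print(goto([*t,.042],v=.06,tol=.0002,n=4),robot.current_contact_force(),robot.current_time_s())
fingers.gripper_to(.5); print(pose()[0])
robot.line_to([*t,.1],velocity=.12)
robot.line_to([t[0]-.035,t[1],.17],velocity=.15); robot.pause(.25)
im,p=wrist("s1"); print(p,robot.current_time_s())
C=cam("wrist",p); c=w2p(C,[.595,.12,.014]).astype(int); print(c)
x0,y0=max(c[0]-100,0),max(c[1]-75,0); print(x0,y0)
cv2.imwrite("pics/s1c.png",cv2.resize(im[y0:y0+150,x0:x0+200,::-1],None,fx=4,fy=4,interpolation=cv2.INTER_CUBIC))
E
```

```text
[ 5.67873269e-05 -7.03231009e-05 -2.67834668e-05] [-0.59542164  0.43004212  5.04939931] 36.8
[0.62287779 0.12019864 0.04129797]
(array([0.58801109, 0.12010303, 0.16886074]), array([ 1.79755855e+02, -1.60909024e-01,  1.78205400e+02])) 38.7583
[254 190]
154 115
```

View pics/s1c.png

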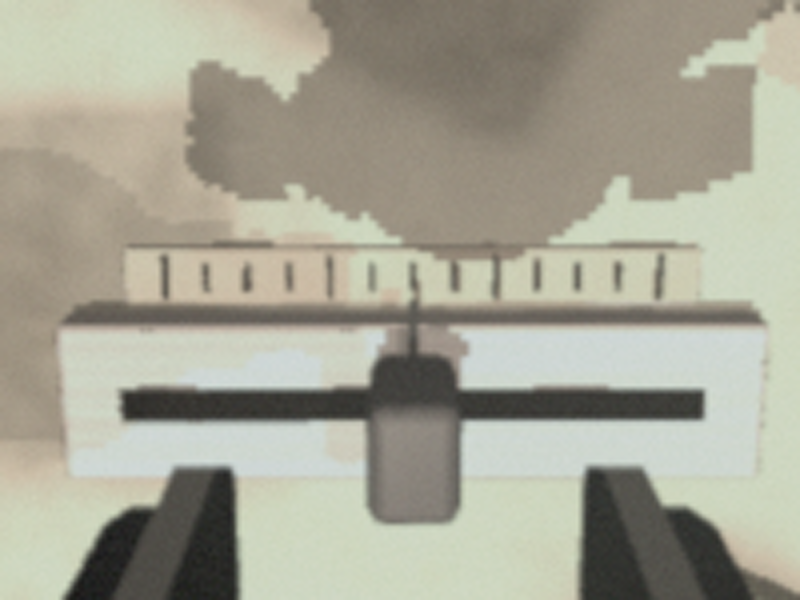

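```bash
python3 - <<'E'
from h import *
robot.line_to([.588,.12,.24],velocity=.2); print(robot.current_time_s()); print(workorder.close_job())
E
```

```text
39.2583
the job is handed in; nothing more can be done
None
```

The slot measures about 14.0 mm deep: the gauge was pressed home for over half a second with an estimated 9–11 N on the bar and left standing in the slot, the record slide is on the 14 mm tick, and the job was handed in at about 39 s.

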